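# Load a chip pack into the dry box and set the purge lever

### The job

Put the closed chip pack (the one with a lid and a metal clip, not the open empty tray) away in the dry box: set it lid up on the loading sill and push it in through the sprung flap until it slides down inside and the flap has swung shut behind it. Only then swing the purge-valve lever round until its nose points at the set mark on the rim of the scale, and let go. Leave the set mark, the open tray and the paste jar where they are.

Things in the scene. Friction and masses are not known exactly. Their poses are not given: they have to be found in the camera images.
- pack_center (a point): the closed chip pack: a flat white square pack, 51 x 51 x 14 mm, lid on, with a 12 mm wide steel clip band over the lid and down two sides; about 60 g; lies on the bench lid up. Point at its centre, 7 mm above its underside; x and y along its sides, z up through the lid. May be grasped across either pair of sides.
- tray_center (a point): the open empty tray: same white plastic, 51 x 51 x 8.5 mm, no lid, a grid of 5 x 5 open cells on top; not to be used. Point at its centre, 4 mm above the bench. Pack and tray lie in the gap between a fixed open black box (78 mm tall) on their left and a blue soldering station (about 200 mm tall with its holder) on their right, whose near side runs obliquely, 38 degrees clockwise from +x: best keep a wide hand parallel to it.
- jar_center (a point): foil-wrapped jar of paste with a red lid, 57 mm across, 68 mm tall, standing on the bench; a bystander. Point at its centre, 34 mm up.
- sill (a point): place to set the pack on the loading sill of the dry box: a level aluminium shelf 98 mm long (x) and 90 mm wide, top 70 mm above the bench, sticking out of the box's front towards the robot. Point on its top, on the port's middle line, 68 mm before the face, 32 mm from the free end. x points into the box (push this way), y to the box's left, z up. The box is fixed, turned a little.
- port (a point): middle of the port's lower edge in the box's front face, level with the sill; axes as sill. The port is 66 mm wide, 34 mm high, shut by the flap; the face goes on above and beside it, the box's top is 121 mm above the bench. Two guide strips 7 mm high, 62 mm apart, with flared ends, stand on the sill over the last 46 mm before the face.
- chamber (a point): middle of the chamber floor at the back, 14 mm above the bench; axes as sill. The chamber has clear sides and lid. 10 mm behind the face the sill's level turns down into a smooth 30 degree slide: a pack pushed until its rear edge is level with the face (fingers as far as the face, no further) tips over and slides down to this floor by itself.
- flap (a joint): the sprung port flap, 64 mm wide and 35 mm high, hinged along its top, swings inward: 0 = shut (hanging), 1.45 rad = fully up. Pushed open by the pack with well under 1 N; a light spring and its weight shut it.
- pivot (a point): the vertical axis of the purge lever, on the flat quadrant scale on top of the low console at the right of the chamber, at lever height, 74 mm above the bench; axes as of sill. Console top 45 mm, scale plate 68 mm above the bench, scale ticks every 5 degrees. Behind the pivot stands a filter canister 113 mm tall, 65 mm away.
- purge_lever (a joint): angle of the purge lever about the vertical axis: 0 = shut, pointing to the box's right (-y of pivot); grows clockwise seen from above to 1.57 rad = pointing to the front (-x of pivot). The lever is a flat steel bar, top 81 mm above the bench, with a narrow nose ending 81 mm from the axis. Stiff enough to stay where it is left; about 1.2 N at the knob moves it.
- lever_knob (a point): middle of the upright black knob on the lever, 62 mm from the axis: a post 16 mm across and 36 mm tall, from 81 to 117 mm above the bench; this point is 101 mm above the bench. Moves with the lever; its x axis points along the lever away from the pivot.
- set_mark (a joint): angle of the set mark, measured as the lever's: the lever is right when purge_lever equals this value. It stands anywhere from about 0.55 to 1.3 rad.
- mark_tip (a point): inner point of the set mark, a brass clamp 13 mm wide with a thumbscrew, riding on the rim of the scale with a small point towards the axis, just outside the lever's nose and lower than the lever, top 74 mm above the bench; this point is 80 mm from the axis; its x axis points away from the pivot. The clamp does not stop the lever, which passes freely inside it.
Not all that is in view belongs to the job. What is shaped like the part that bears pack_center but orange or yellow is not meant.

How it is judged:
On the way, in this order (a step that is already met when the one before it is completed fails the run):
1. the closed chip pack is inside the chamber, down the slide, and the flap has shut behind it (x of pack_center in the frame of port between 0.05 and 0.196 m and y of pack_center in the frame of port between -0.06 and 0.06 m and z of pack_center in the frame of port below -0.015 m and value of joint flap below 0.1 rad), for 0.2 s.
2. the purge lever points at the set mark (angle between the x axis of lever_knob and the x axis of mark_tip, either way round below 0.07 rad), for 0.2 s.
At the end, for the whole second after the job is handed in: the closed chip pack lies inside the chamber behind the flap (its centre more than 50 mm behind the port's face and at least 15 mm below the sill's level), lid up (within 0.6 rad); the flap is shut (under 0.1 rad); the purge lever rests within 0.07 rad (4 degrees) of the set mark (all of step 1 and angle between the x axis of lever_knob and the x axis of mark_tip, either way round below 0.07 rad and angle between pack_center's own z axis and vertical below 0.6 rad and velocity of joint purge_lever between -0.02 and 0.02 rad/s); the robot touches nothing.
It fails at once if the set mark is shifted (more than 5 mm) (distance of mark_tip from where it was at the start of the episode above 0.005 m).
It fails at once if the open tray is moved (more than 20 mm) (distance of tray_center from where it was at the start of the episode above 0.02 m).
It fails at once if the paste jar is moved (more than 20 mm) or tipped (distance of jar_center from where it was at the start of the episode above 0.02 m or angle between jar_center's own z axis and vertical above 0.4 rad).
It fails at once if the chip pack is tipped over (more than 1 rad) (angle between pack_center's own z axis and vertical above 1 rad).
It also fails if it takes over 67 s, if anything falls off the work surface, if the arm or the gripper's body presses on something with over 40 N, if the wrist force passes 120 N, or if a joint passes its speed limit or range.

### The arm

A 7-joint arm with a two-finger parallel gripper is mounted at the origin on a cart in front of the work surface, level with it; the furniture and walls round the work are solid. World frame = base frame: x ahead of the robot, y to its left, z up, the work surface at z = 0. Lengths are in m, angles in rad, forces in N, time in s.
With the tool pointing down it reaches from about 0.425 to 0.8 m from the base axis. Payload 8.3 kg.
Tool frame: the origin (TCP) lies midway between the tips of the shut fingers; the grasp point (between the pads) lies r.grip_point_offset behind it (r.grip_point_offset is the distance from the TCP to the grasp point, in m); z points along the fingers, y is the line along which they close (so a half turn about z gives the same grasp; the last joint's range is limited). The gripper opens to 85 mm and grips with 20 to 120 N. Pads are 22 mm wide; open, the fingers measure 114 mm over their backs; the gripper's body (76 mm by 85 mm) begins 54 mm behind the grasp point. The pads swing forward as they close: fully open they stand 13 mm farther back than shut.
Start: joints at [-1.174, 0.383, 0.016, 1.37, -0.006, 1.388, -0.046], TCP at [0.277, 0.56, 0.231] pointing down, gripper open.
Joint ranges: [-2.95, 2.95], [-0.25, 2.06], [-1.52, 1.56], [0.18, 2.33], [-1.44, 4.58], [0.02, 2.06], [-3.01, 3.01]. Speed limits (rad/s): [2.39, 2.39, 3.01, 3.01, 3.14, 3.14, 3.14].

### API

Orientations are given as [roll, pitch, yaw] about the fixed x, y, z axes, in that order (R = Rz(yaw) Ry(pitch) Rx(roll)).
In Python, from bench import r, capture gives the robot as it stands.
- The arm moves only by the tool send_rows, never from a script. Its argument "targets" is a list of rows, each a list of 5 numbers: the shift along the tool's x, y, z in m, then the turn about the tool's z in degrees, then the closure, from -1 (fully open) to 1 (shut). In form: [[x, y, z, roll, jaw], ...]. A call has 1 to 20 rows; each row shifts and turns the commanded pose from where the row before left it, along the tool's axes as they then stand; what a row does not reach is not made up. A row lasts 1/8 s, in which the tool goes at most 62.5 mm and 10.7 degrees, less where a joint would pass 70% of its speed; a pose out of reach is approached as far as the arm can. A call with a gripper value outside its range is refused whole. The fingers move at their own pace and stop on an object; "force" is the grip in N (left out, the last holds). Time passes only in rows, so rows that do not move let the fingers close. It gives the time, the measured TCP pose, the force, the opening and the grip force at its end, in the units of the state.
- r.get_obs(): the state, without advancing time (a new reading comes with each control period).
- capture(name): name is "scene" or "top" or "wrist"; returns a dict with "frame" (420x560x3 uint8, red, green, blue), "fx", "fy", "cx", "cy" (pixels), "position" and "attitude" of the camera in the world. Camera axes: x right, y down, z forward; pixel columns grow to the right and rows downward; lengths in m; the calibration is good to about 2 mm. The wrist camera is an equidistant fisheye: a pixel r from the principal point sees the ray r / f radians off the axis. A picture is of the moment at which its call begins. There is no depth.
- r.job_done(): hands the job in; it is judged then, once.
The state is a dict: "clock": time; "q": joint angles; "qvel": joint speeds; "effort": joint torques, N m; "ee_pos": TCP position; "eef_rot": TCP orientation; "contact_force": force on the tool from outside, world axes, zero at the start; "wrist_torque": the same for the moment, N m; "grip_width": finger opening in m; "grip_force": force on a finger pad.
Only numpy, scipy, OpenCV 4.12 (cv2) and the standard library are available. Lean on these libraries where they do the work, as an engineer would, in place of code of your own. Each camera call takes 0.05 s, during which the arm holds its last target. There are 200 camera calls.

## Working session

There is one attempt and no reset: what is moved stays moved. The work goes in short steps, Python scripts to look and compute and a tool call to move; the robot and the scene stay as the last step left them, time stands still between calls to the robot, and variables do not carry over. Pictures are saved under pics/ and viewed, at most 10 in all, crops included, and the job is handed in when it is done.

Besides the shell and the picture viewer there is one more tool, called after "Call:" as name(argument=value, ...), one argument or row to a line, values as JSON. send_rows: Moves the arm, as the interface text tells. Its arguments: {"type":"object","properties":{"targets":{"type":"array"},"force":{"type":"number"}},"required":["targets"]}

```bash
mkdir -p pics
python3 - <<'E'
from bench import r,capture
import cv2,json,numpy as np
print(r.get_obs(), r.grip_point_offset)
for n in ["scene","top","wrist"]:
    c=capture(n); cv2.imwrite(f"pics/{n}0.png",c["frame"][:,:,::-1])
    c.pop("frame"); print(n,c)
E
```

```text
{'clock': 0.0, 'q': array([-1.17388177,  0.38424132,  0.01638125,  1.3711607 , -0.00628701,
        1.38818947, -0.04655734]), 'qvel': array([ 1.68802906e-04,  6.30006032e-04, -9.66780508e-04, -1.25838860e-03,
       -4.37580533e-04,  6.32288035e-04, -2.51645204e-05]), 'effort': array([ 1.29241580e-04, -6.27612233e+01,  8.44475124e-01, -3.71815252e+01,
        1.66293606e-02,  1.43667863e-02, -1.44850617e-05]), 'ee_pos': array([0.27711703, 0.55964684, 0.23027399]), 'eef_rot': array([-3.13964423e+00,  5.08636673e-05,  2.68178013e+00]), 'contact_force': array([-0.49503196,  0.2916654 , -0.04351905]), 'wrist_torque': array([0.0162607 , 0.01820116, 0.04747693]), 'grip_force': 0.0, 'grip_width': 0.08546040335357333} 0.0187
scene {'fx': 484.47209246136794, 'fy': 484.47209246136794, 'cx': 280.5567686200084, 'cy': 207.10585270713466, 'position': array([ 0.12948115, -0.54149982,  0.99165965]), 'attitude': array([-2.44883134, -0.00791948, -0.47304121])}
top {'fx': 496.7234420604285, 'fy': 496.7234420604285, 'cx': 280.29261209661917, 'cy': 209.0867798329248, 'position': array([0.38910131, 0.10933727, 1.21916547]), 'attitude': array([-3.07034435e+00,  8.23313798e-04, -1.55531775e+00])}
wrist {'fx': 325.19226210127806, 'fy': 325.19226210127806, 'cx': 283.440452689144, 'cy': 212.04986229861606, 'position': array([0.20789072, 0.5944672 , 0.3722092 ]), 'attitude': array([2.83414421e+00, 1.67680520e-03, 1.11109439e+00])}
```

View pics/scene0.png

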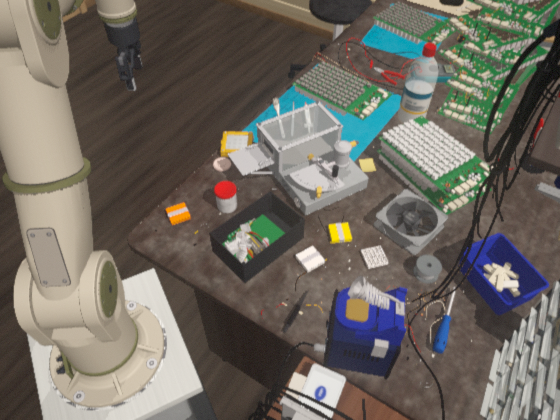

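View pics/top0.png

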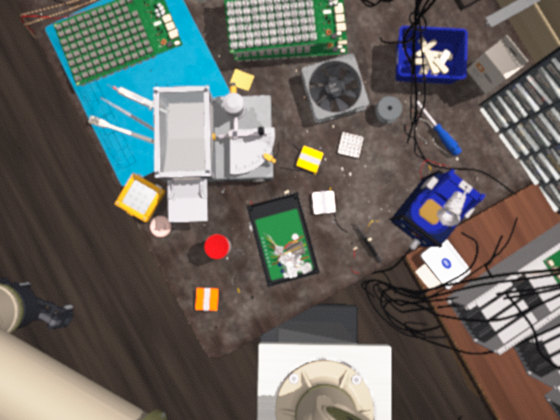

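The scene view shows the dry box near (315,160) and the white pack with its clip at (310,259). The open tray is at (374,257), with yellow and orange decoys nearby. In the top view the pack is at (323,202), the tray at (350,145), the jar at (217,246), the sill at (187,200) and the lever and scale at (245,148). I'll look closer at enlarged crops.

```bash
cat > h.py <<'E'
import numpy as np,cv2
from scipy.spatial.transform import Rotation as R
def ray(c,uv):
    uv=np.atleast_2d(np.array(uv,float))
    d=np.c_[(uv[:,0]-c["cx"])/c["fx"],(uv[:,1]-c["cy"])/c["fy"],np.ones(len(uv))]
    if c.get("fish"):
        rr=np.hypot(d[:,0],d[:,1]); s=np.sin(rr)/np.maximum(rr,1e-9)
        d=np.c_[d[:,0]*s,d[:,1]*s,np.cos(rr)]
    return d@R.from_euler("xyz",c["attitude"]).as_matrix().T
def plane(c,uv,z):
    d=ray(c,uv); return c["position"]+d*((z-c["position"][2])/d[:,2])[:,None]
def proj(c,P):
    p=(np.atleast_2d(P)-c["position"])@R.from_euler("xyz",c["attitude"]).as_matrix()
    if c.get("fish"):
        t=np.arctan2(np.hypot(p[:,0],p[:,1]),p[:,2]); q=p[:,:2]/np.hypot(p[:,0],p[:,1])[:,None]*t[:,None]
    else: q=p[:,:2]/p[:,2:]
    return q*[c["fx"],c["fy"]]+[c["cx"],c["cy"]]
E
python3 - <<'E'
import cv2,numpy as np
a=cv2.imread("pics/top0.png")
A=cv2.resize(a[75:235,140:290],None,fx=3.7,fy=3.7,interpolation=cv2.INTER_CUBIC)
B=cv2.resize(a[120:220,290:360],None,fx=3.4,fy=3.4,interpolation=cv2.INTER_CUBIC)
o=np.zeros((592,800,3),np.uint8); o[:A.shape[0],:A.shape[1]]=A; o[:340,560:798]=B
cv2.imwrite("pics/crop1.png",o)
E
```

```text
(no output)
```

View pics/crop1.png

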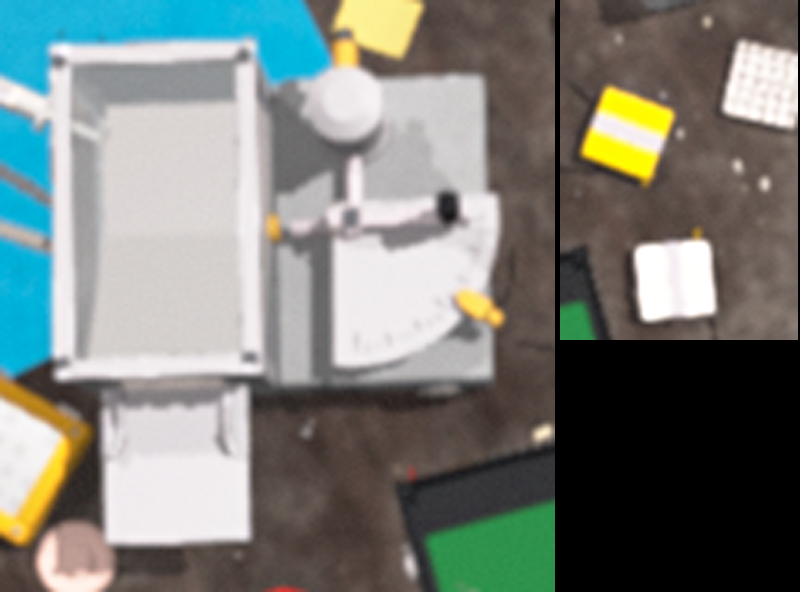

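```bash
cat > m1.py <<'E'
from bench import r,capture
from h import *
c=capture("top"); s=capture("scene")
A=lambda u,v:(140+u/3.7,75+v/3.7)
B=lambda u,v:(290+(u-560)/3.4,120+v/3.4)
def pr(n,uv,z): print(n,plane(c,uv,z)[:,:2].round(4).tolist())
pr("pack",[B(636,243),B(711,239),B(716,317),B(641,322)],.014)
pr("tray c",[B(768,85)],.0085)
pr("sill end",[A(106,543),A(250,541)],.07)
pr("sill face",[A(103,392),A(250,392)],.07)
pr("guides",[A(122,440),A(229,440)],.077)
pr("boxtop fl fr br bl",[A(58,371),A(264,373),A(252,46),A(56,48)],.121)
pr("pivot",[A(350,217)],.081); pr("knob",[A(448,205)],.117)
pr("mark inner,outer",[A(460,298),A(503,320)],.074)
pr("jar",[(217,246)],.068)
pr("blackbox tr br",[(298,194),(318,272)],.078)
pr("station",[(393,210),(432,247),(440,172)],.1)
# detect pack blob in both, mean corner
g=c["frame"].astype(int).min(2); m=(g>150).astype(np.uint8)
n,l,st,ce=cv2.connectedComponentsWithStats(m)
k=l[202,320] or l[202,323]; print(st[k],ce[k]); pts=np.argwhere(l==k)[:,::-1].astype(np.float32)
rc=cv2.minAreaRect(pts); print(rc, plane(c,[rc[0]],.014)); pr("rectcorners",cv2.boxPoints(rc),.014)
E
python3 m1.py
```

```text
pack [[0.5194, 0.0342], [0.5231, -0.0196], [0.4671, -0.0236], [0.4627, 0.03]]
tray c [[0.6366, -0.0606]]
sill end [[0.4377, 0.3696], [0.4403, 0.2795]]
sill face [[0.5328, 0.3745], [0.5342, 0.2819]]
guides [[0.5019, 0.36], [0.5029, 0.2932]]
boxtop fl fr br bl [[0.5387, 0.3902], [0.5394, 0.2661], [0.7401, 0.2786], [0.737, 0.398]]
pivot [[0.6443, 0.2204]]
knob [[0.6445, 0.1574]]
mark inner,outer [[0.5953, 0.1507], [0.5817, 0.1234]]
jar [[0.3835, 0.2565]]
blackbox tr br [[0.5061, 0.0712], [0.3279, 0.0233]]
station [[0.4708, -0.143], [0.3888, -0.2305], [0.5589, -0.2497]]
[312 190  24  25 499] [323.48296593 201.86773547]
((323.5445861816406, 201.94554138183594), (22.48784065246582, 22.587343215942383), 84.2894058227539) [[0.4941401  0.00663627 0.014     ]]
rectcorners [[0.5183, 0.037], [0.5247, -0.0178], [0.47, -0.0236], [0.4637, 0.0309]]
```

Call:
send_rows(
  targets=[
    [0,0,0,9.8,-1],
    [0,0,0,9.8,-1],
    [0,0,0,9.8,-1],
    [0,0,0,9.8,-1],
    [0,0,0,9.8,-1],
    [0,0,0,9.8,-1],
  ],
)

```text
clock: 1.0
ee_pos: [0.2772, 0.56, 0.2311]
eef_rot: [-3.141, 0.0, 1.65]
contact_force: [-0.6, 0.9, 0.6]
grip_width: 0.0851
grip_force: 0.0
```

Call:
send_rows(
  targets=[
    [-0.0357,0.0105,0.004,0,-1],
    [-0.0357,0.0105,0.004,0,-1],
    [-0.0357,0.0105,0.004,0,-1],
    [-0.0357,0.0105,0.004,0,-1],
    [-0.0357,0.0105,0.004,0,-1],
    [-0.0357,0.0105,0.004,0,-1],
    [-0.0357,0.0105,0.004,0,-1],
    [-0.0357,0.0105,0.004,0,-1],
    [-0.0357,0.0105,0.004,0,-1],
    [-0.0357,0.0105,0.004,0,-1],
    [-0.0357,0.0105,0.004,0,-1],
    [-0.0357,0.0105,0.004,0,-1],
    [-0.0357,0.0105,0.004,0,-1],
    [-0.0357,0.0105,0.004,0,-1],
    [-0.0357,0.0105,0.004,0,-1],
    [-0.0357,0.0105,0.004,0,-1],
    [0,0,0,0,-1],
    [0,0,0,0,-1],
  ],
)

```text
clock: 3.25
ee_pos: [0.4929, 0.0057, 0.1672]
eef_rot: [-3.141, -0.0, 1.656]
contact_force: [0.4, -1.0, 0.3]
grip_width: 0.0853
grip_force: 0.0
```

Run:
```python
from bench import r,capture
from h import *
o=r.get_obs(); print(o["clock"],o["ee_pos"],o["eef_rot"],o["q"])
c=capture("wrist"); c["fish"]=1
im=c["frame"][:,:,::-1].copy(); cv2.imwrite("pics/w1.png",im)
print(c["position"],c["attitude"])
print("pack pred",proj(c,[[.494,.006,.014]]),"tcp",proj(c,[o["ee_pos"]]))
```

```text
3.25 [0.49288806 0.00571442 0.16720588] [-3.14119670e+00 -2.72352902e-04  1.65569940e+00] [-0.63182252  0.1532486   0.61731635  1.84027846 -0.09605519  1.17807288
  0.10173773]
[0.48647587 0.08304639 0.30905643] [2.83446064e+00 5.23990585e-04 8.49352213e-02]
pack pred [[284.63017383 195.60591222]] tcp [[283.24432058 274.9522679 ]]
```

View pics/w1.png

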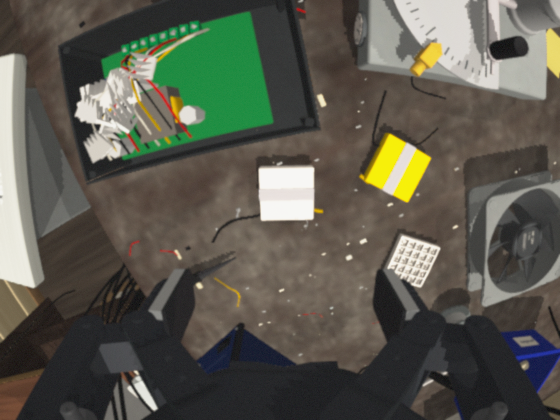

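The pack shows at (286,192) with its clip band horizontal and its sides parallel to the image. It sits where predicted, and the tray is at (413,259). I'll refine the pack pose from this view.

```bash
cat > w.py <<'E'
from bench import r,capture
from h import *
o=r.get_obs()
c=capture("wrist"); c["fish"]=1
g=c["frame"].astype(int); m=((g.min(2)>120)&(g.max(2)-g.min(2)<40)).astype(np.uint8)
n,l,st,ce=cv2.connectedComponentsWithStats(m)
k=l[180,286]; print(st[k],ce[k])
uv=np.argwhere(l==k)[:,::-1]
P=plane(c,uv,.014)[:,:2]*1000
rc=cv2.minAreaRect(P.astype(np.float32)); print(rc)
E
python3 w.py
```

```text
[ 258  163   57   59 3028] [286.07463672 193.23282695]
((495.069091796875, 9.510200500488281), (52.807125091552734, 56.130271911621094), 4.9389190673828125)
```

Call:
send_rows(
  targets=[
    [0.0018,0.0022,0.02,0,-1],
    [0,0,0.03,0,-1],
    [0,0,0.03,0,-1],
    [0,0,0.03,0,-1],
    [0,0,0.02,0,-1],
    [0,0,0.01,0,-1],
    [0,0,0.01,0,-1],
    [0,0,0.008,0,-1],
    [0,0,0.006,0,-1],
    [0,0,0.005,0,-1],
    [0,0,0,0,-1],
  ],
)

```text
clock: 4.72
ee_pos: [0.495, 0.0071, -0.0019]
eef_rot: [-3.141, 0.0, 1.656]
contact_force: [-0.3, 0.2, -0.3]
grip_width: 0.0856
grip_force: 0.0
```

Call:
send_rows(
  targets=[
    [0,0,0,0,0],
    [0,0,0,0,0.5],
    [0,0,0,0,1],
    [0,0,0,0,1],
    [0,0,0,0,1],
    [0,0,0,0,1],
    [0,0,0,0,1],
    [0,0,0,0,1],
  ],
  force=40,
)

```text
clock: 5.72
ee_pos: [0.4954, 0.0072, -0.0012]
eef_rot: [3.141, -0.0, 1.656]
contact_force: [-1.5, -0.3, 5.7]
grip_width: 0.0501
grip_force: 41.6
```

Call:
send_rows(
  targets=[
    [0,0,-0.01,0,1],
    [0,0,-0.02,0,1],
    [0,0,-0.03,0,1],
    [0,0,-0.03,0,1],
    [0,0,-0.03,0,1],
    [0,0,-0.03,0,1],
    [0,0,0,0,1],
  ],
)

```text
clock: 6.6
ee_pos: [0.4966, 0.0071, 0.1509]
eef_rot: [3.137, -0.001, 1.655]
contact_force: [0.2, -0.5, -0.8]
grip_width: 0.0501
grip_force: 41.8
```

Call:
send_rows(
  targets=[
    [0.015,0,0,0,1],
    [0.03,0,0,0,1],
    [0.035,0,0,0,1],
    [0.035,0,0,0,1],
    [0.035,0,0,0,1],
    [0.035,0,0,0,1],
    [0.035,0,0,0,1],
    [0.035,0,0,0,1],
    [0.035,0.001,0,0,1],
    [0.02,0,0,0,1],
    [0.01,0,0,0,1],
    [0,0,0,2.9,1],
    [0,0,0,0,1],
    [0,0,0,0,1],
  ],
)

```text
clock: 8.35
ee_pos: [0.4692, 0.3252, 0.1482]
eef_rot: [-3.141, 0.0, 1.605]
contact_force: [-0.4, 0.3, -0.5]
grip_width: 0.0499
grip_force: 41.8
```

```bash
cat > snap.py <<'E'
import sys
from bench import r,capture
from h import *
o=r.get_obs(); print(o["clock"],o["ee_pos"].round(4),o["eef_rot"].round(4),o["grip_width"],o["grip_force"])
c=capture(sys.argv[1]); np.save(f"pics/{sys.argv[2]}.npy",c,allow_pickle=True)
f=c["frame"][:,:,::-1]
if len(sys.argv)>3:
    x0,y0,x1,y1,k=map(float,sys.argv[3:]); f=cv2.resize(f[int(y0):int(y1),int(x0):int(x1)],None,fx=k,fy=k,interpolation=cv2.INTER_CUBIC)
cv2.imwrite(f"pics/{sys.argv[2]}.png",f)
E
python3 snap.py wrist w2
```

```text
8.35 [0.4692 0.3252 0.1482] [-3.1414e+00  4.0000e-04  1.6047e+00] 0.049856994245347085 41.83722138404846
```

View pics/w2.png

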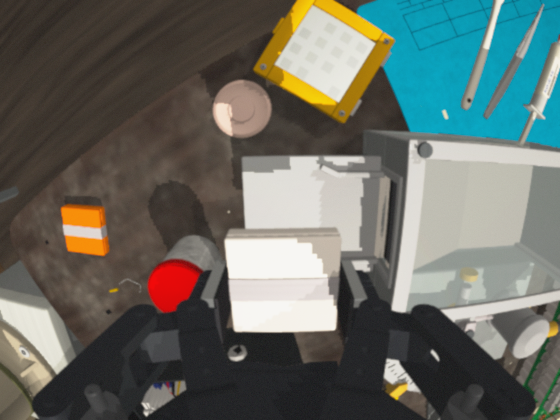

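The pack is held square at (283,280) over the sill. The sill's far-left free corner is at (243,157), its left edge runs to about (365,155), and the guide flare is at (325,165). The jar is clear at (180,285).

Run:
```python
from h import *
c=np.load("pics/w2.npy",allow_pickle=True).item(); c["fish"]=1
g=cv2.cvtColor(c["frame"],cv2.COLOR_RGB2GRAY).astype(float)
# left edge of sill: subpixel strongest vertical gradient per column
L=[]
for u in range(250,318,3):
    col=g[145:170,u]; d=np.abs(np.diff(cv2.GaussianBlur(col[:,None],(1,3),0)[:,0])); k=d.argmax(); L.append((u,145+k+.5))
F=[]
for v in range(162,225,3):
    row=g[v,232:254]; k=np.abs(np.diff(row)).argmax(); F.append((232+k+.5,v))
for n,E in (("left",L),("free",F)):
    P=plane(c,E,.07)[:,:2]; vx,vy,x0,y0=cv2.fitLine(P.astype(np.float32),cv2.DIST_HUBER,0,.001,.001).ravel()
    print(n,np.degrees(np.arctan2(vy,vx)),x0,y0,P[[0,-1]].round(4))
print(plane(c,[(225,232),(340,230),(337,331),(229,329)],.148+.014)[:,:2].round(4))
```

```text
left 1.9482279 0.4702564 0.37337962 [[0.4449 0.3726]
 [0.4899 0.3741]]
free -86.89211 0.44007158 0.34655184 [[0.4391 0.368 ]
 [0.4413 0.3245]]
[[0.4435 0.3524]
 [0.4924 0.355 ]
 [0.4969 0.301 ]
 [0.4432 0.3004]]
```

Call:
send_rows(
  targets=[
    [0.002,0.001,0.015,-0.2,1],
    [0,0,0.02,0,1],
    [0,0,0.015,0,1],
    [0,0,0.01,0,1],
    [0,0,0.006,0,1],
    [0,0,0.004,0,1],
    [0,0,0.003,0,1],
    [0,0,0.002,0,1],
    [0,0,0,0,1],
  ],
)

```text
clock: 9.52
ee_pos: [0.47, 0.3282, 0.0733]
eef_rot: [-3.142, -0.0, 1.608]
contact_force: [1.0, -0.6, -1.2]
grip_width: 0.0498
grip_force: 41.8
```

Call:
send_rows(
  targets=[
    [0,0,0.001,0,1],
    [0,0,0.001,0,1],
    [0,0,0,0,1],
  ],
)

```text
clock: 9.9
ee_pos: [0.4699, 0.3281, 0.0712]
eef_rot: [-3.141, 0.0, 1.608]
contact_force: [-0.2, -0.7, -0.5]
grip_width: 0.0499
grip_force: 41.8
```

Call:
send_rows(
  targets=[
    [0,0,0,0,0.3],
    [0,0,0,0,0],
    [0,0,0,0,-0.5],
    [0,0,0,0,-1],
    [0,0,0,0,-1],
    [0,0,0,0,-1],
  ],
)

```text
clock: 10.65
ee_pos: [0.4699, 0.3281, 0.0713]
eef_rot: [-3.142, -0.0, 1.608]
contact_force: [-1.0, -0.2, -0.1]
grip_width: 0.0855
grip_force: 0.0
```

Call:
send_rows(
  targets=[
    [0,0,-0.01,0,-1],
    [0,0,-0.03,0,-1],
    [0,-0.01,-0.02,0,1],
    [0,-0.02,0,0,1],
    [0,-0.02,0,0,1],
    [0,-0.015,0,0,1],
    [0,0,0,0,1],
    [0,0,0,0,1],
  ],
)

```text
clock: 11.65
ee_pos: [0.4056, 0.3257, 0.1316]
eef_rot: [3.141, -0.0, 1.608]
contact_force: [0.3, -0.3, -0.2]
grip_width: 0.0002
grip_force: 0.0
```

```bash
python3 snap.py wrist w3
```

```text
11.65 [0.4056 0.3257 0.1316] [ 3.1410e+00 -3.0000e-04  1.6081e+00] 0.00017080169143260436 0.0
```

View pics/w3.png

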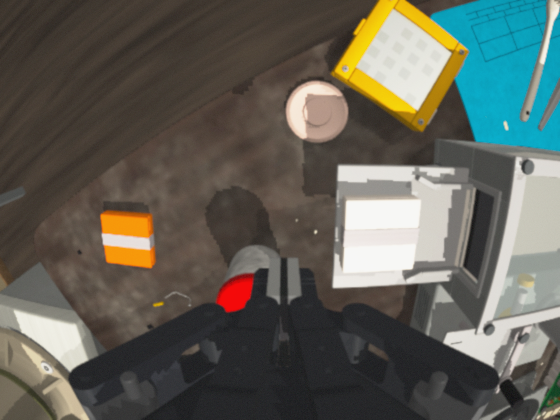

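The pack lies flat on the sill with corners at about (344,197) and (419,272), just short of the guides. The sill edges are at rows 165 and 288, and the port is dark at (478,230).

Run:
```python
from h import *
c=np.load("pics/w3.npy",allow_pickle=True).item(); c["fish"]=1
print("pack",plane(c,[(344,198),(419,197),(419,270),(344,273)],.084)[:,:2].round(4))
print("sill",plane(c,[(338,165),(415,167),(333,288),(424,285)],.07)[:,:2].round(4))
print("guides",plane(c,[(430,181),(440,268)],.077)[:,:2].round(4))
print("face",plane(c,[(492,148),(494,310)],.121)[:,:2].round(4), plane(c,[(466,182),(463,270)],.07)[:,:2].round(4))
```

```text
pack [[0.4417 0.3535]
 [0.4914 0.3565]
 [0.5015 0.3042]
 [0.447  0.3021]]
sill [[0.4389 0.3715]
 [0.492  0.3736]
 [0.4436 0.282 ]
 [0.5162 0.2836]]
guides [[0.5013 0.3661]
 [0.5226 0.3019]]
face [[0.5163 0.3955]
 [0.5494 0.2908]] [[0.5348 0.3661]
 [0.5493 0.2959]]
```

Call:
send_rows(
  targets=[
    [0.001,0,0.02,0,1],
    [0,0,0.02,0,1],
    [0,0,0.01,0,1],
    [0,0,0.007,0,1],
    [0,0.01,0,0,1],
    [0,0.008,0,0,1],
    [0,0.008,0,0,1],
    [0,0.008,0,0,1],
    [0,0.008,0,0,1],
    [0,0.008,0,0,1],
    [0,0.008,0,0,1],
    [0,0.008,0,0,1],
    [0,0.008,0,0,1],
    [0,0.008,0,0,1],
    [0,0.008,0,0,1],
    [0,0,0,0,1],
  ],
)

```text
clock: 13.7
ee_pos: [0.4958, 0.33, 0.0743]
eef_rot: [3.141, -0.0, 1.608]
contact_force: [-0.6, 0.1, 1.1]
grip_width: 0.0004
grip_force: 0.0
```

Call:
send_rows(
  targets=[
    [0,0.008,0,0,1],
    [0,0.008,0,0,1],
    [0,0.006,0,0,1],
    [0,0.004,0,0,1],
    [0,0,0,0,1],
    [0,0,0,0,1],
  ],
)

```text
clock: 14.45
ee_pos: [0.5159, 0.3306, 0.074]
eef_rot: [-3.131, 0.002, 1.61]
contact_force: [-26.5, -7.5, 19.6]
grip_width: -0.0001
grip_force: 14.9
```

```bash
python3 snap.py wrist w4 200 80 560 340 2.2
```

```text
14.45 [0.5159 0.3306 0.074 ] [-3.1315e+00  1.8000e-03  1.6099e+00] -5.5519970642879204e-05 14.92543739033863
```

View pics/w4.png

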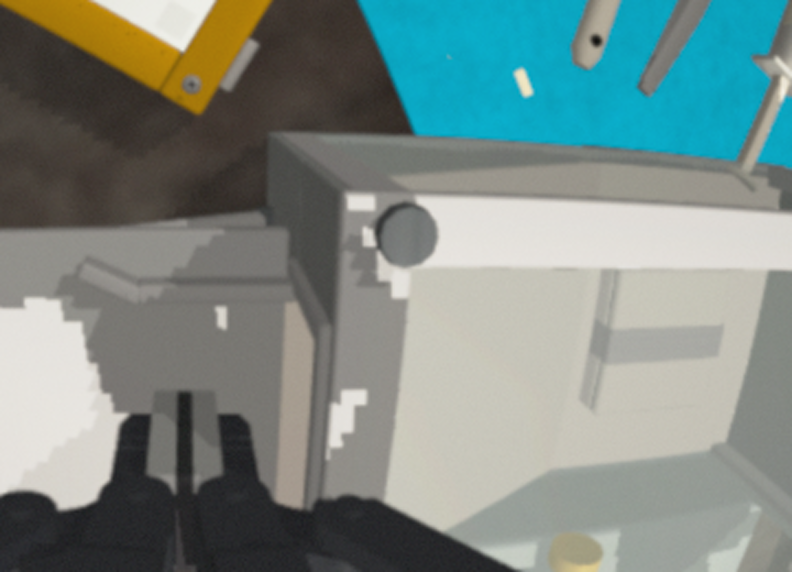

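The pack is already inside at the back of the chamber, at about (655,340) in the crop, clip up, and the flap hangs shut in the port at (293,400). The hand is pressing on the face with 26 N, so I'll back off at once and rise.

Call:
send_rows(
  targets=[
    [0,-0.012,0,0,1],
    [0,-0.02,0,0,1],
    [0,-0.03,-0.02,0,1],
    [0,-0.01,-0.04,0,1],
    [0,0,-0.05,0,1],
    [0,0,-0.03,0,1],
    [0,0,0,0,1],
  ],
)

```text
clock: 15.38
ee_pos: [0.4506, 0.329, 0.217]
eef_rot: [3.137, -0.003, 1.608]
contact_force: [0.3, -1.1, -0.8]
grip_width: 0.0
grip_force: 0.0
```

```bash
python3 snap.py top t2 140 75 300 235 3.7
python3 - <<'E'
from bench import r
print(r.get_obs()["contact_force"])
E
```

```text
15.375 [0.4506 0.329  0.217 ] [ 3.1371 -0.0035  1.608 ] 3.0588166438627846e-05 0.0
[-0.46548244  0.58655696 -0.9406887 ]
```

View pics/t2.png

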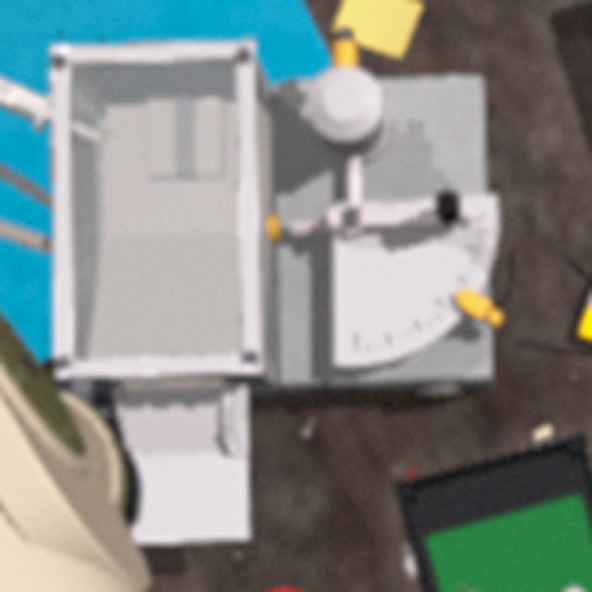

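The pack rests at the back of the chamber, near crop (185,138), clip up. The lever is still at 0, with its knob at (448,207), and the set mark is at (478,305). Next I'll move over the console for a close measurement.

Call:
send_rows(
  targets=[
    [-0.015,0.009,0,0,1],
    [-0.0305,0.0175,0,0,1],
    [-0.0305,0.0175,0,0,1],
    [-0.0305,0.0175,0,0,1],
    [-0.0305,0.0175,0,0,1],
    [-0.0305,0.0175,0,0,1],
    [-0.0305,0.0175,0,0,1],
    [-0.0305,0.0175,0,0,1],
    [-0.0155,0.0085,0,0,0],
    [0,0,0,0,0],
    [0,0,0,0,0],
  ],
)

```text
clock: 16.8
ee_pos: [0.5974, 0.0912, 0.2138]
eef_rot: [-3.141, -0.001, 1.61]
contact_force: [0.7, 0.1, 0.5]
grip_width: 0.0423
grip_force: 0.0
```

```bash
python3 snap.py wrist w5 160 20 500 280 2.3
```

```text
16.8 [0.5974 0.0912 0.2138] [-3.1405e+00 -6.0000e-04  1.6101e+00] 0.0423107845787469 0.0
```

View pics/w5.png

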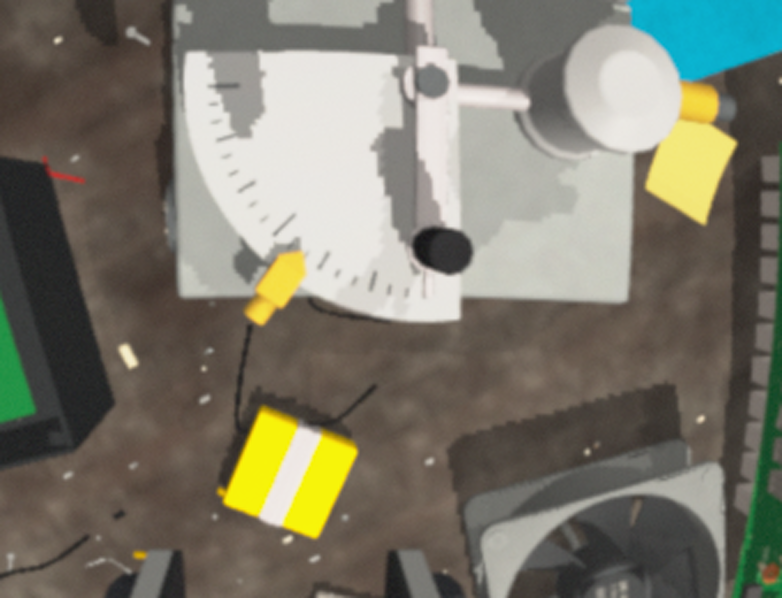

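The pivot screw is at crop (432,82), the knob at (443,250), and the mark's inner point at (301,254) with its outer end at (258,314).

```bash
cat > lev.py <<'E'
from h import *
c=np.load("pics/w5.npy",allow_pickle=True).item(); c["fish"]=1
A=lambda u,v:(160+u/2.3,20+v/2.3)
for z in (.081,.085): print("pivot",z,plane(c,[A(432,82)],z)[:,:2].round(4))
piv=plane(c,[A(432,82)],.084)[0,:2]
m=plane(c,[A(301,254),A(290,268),A(258,314)],[.073])[:,:2]
k=plane(c,[A(455,255)],.117)[0,:2]; kb=plane(c,[A(428,245)],.081)[0,:2]; nose=plane(c,[A(427,297)],.078)[0,:2]
ang=lambda p:np.degrees(np.arctan2(-(p[0]-piv[0]),-(p[1]-piv[1])))
for n,p in (("m0",m[0]),("m1",m[1]),("m2",m[2]),("k",k),("kb",kb),("nose",nose)): print(n,p.round(4),ang(p),np.hypot(*(p-piv)))
d=m[0]-m[2]; print("mark axis",np.degrees(np.arctan2(d[0],d[1])))
E
python3 lev.py
```

```text
pivot 0.081 [[0.6461 0.2208]]
pivot 0.085 [[0.6454 0.2201]]
m0 [0.6013 0.1532] 33.3896706119671 0.08032548770485752
m1 [0.5974 0.1477] 33.54838567624774 0.08705151305169474
m2 [0.586  0.1297] 33.31512670301245 0.108397427555648
k [0.6499 0.1583] -3.9763445572503056 0.062124946079236625
kb [0.6477 0.1597] -2.0401936829651555 0.06063192107693828
nose [0.6493 0.1399] -2.644773517325741 0.08042230591921248
mark axis 33.10182715826215
```

Call:
send_rows(
  targets=[
    [0.0216,0.0177,0,0,0],
    [0.0216,0.0177,0,0,0],
    [0.0216,0.0178,0,0,0],
    [0,0,0.02,0,0],
    [0,0,0.03,0,0],
    [0,0,0.03,0,0],
    [0,0,0.02,0,0],
    [0,0,0.012,0,0],
    [0,0,0.008,0,0],
    [0,0,0,0,0],
  ],
)

```text
clock: 18.1
ee_pos: [0.6488, 0.1566, 0.0943]
eef_rot: [-3.142, -0.0, 1.609]
contact_force: [-0.4, -0.8, -0.2]
grip_width: 0.0425
grip_force: 0.0
```

Call:
send_rows(
  targets=[
    [0,0,0,0,0.2],
    [0,0,0,0,0.4],
    [0,0,0,0,0.6],
    [0,0,0,0,0.8],
    [0,0,0,0,1],
    [0,0,0,0,1],
  ],
  force=20,
)

```text
clock: 18.85
ee_pos: [0.6489, 0.1566, 0.0947]
eef_rot: [3.141, -0.0, 1.609]
contact_force: [-0.9, 0.0, 4.3]
grip_width: 0.0155
grip_force: 20.4
```

Call:
send_rows(
  targets=[
    [0.0001,-0.00505,0,4.55,1],
    [0.0001,-0.00505,0,4.55,1],
    [0.0001,-0.00505,0,4.55,1],
    [0.0001,-0.00505,0,4.55,1],
    [0.0001,-0.00505,0,4.55,1],
    [0.0001,-0.00505,0,4.55,1],
    [0.0001,-0.00505,0,4.55,1],
    [0.0001,-0.00505,0,4.55,1],
    [0,0,0,0,1],
    [0,0,0,0,1],
  ],
)

```text
clock: 20.1
ee_pos: [0.6103, 0.1672, 0.0946]
eef_rot: [-3.141, -0.0, 0.974]
contact_force: [-2.1, 0.6, 6.0]
grip_width: 0.0151
grip_force: 20.7
```

Call:
send_rows(
  targets=[
    [0,0,0,0,0.6],
    [0,0,0,0,0.3],
    [0,0,0,0,0],
    [0,0,0,0,0],
    [0,0,-0.01,0,0],
    [0,0,-0.03,0,0],
    [0,0,-0.04,0,0],
    [0,0,-0.04,0,0],
    [-0.03,0,0,-6,0],
    [-0.04,0,0,-8,0],
    [-0.01,0,0,-8,0],
    [0,0,0,0,0],
    [0,0,0,0,0],
  ],
)

```text
clock: 21.72
ee_pos: [0.5713, 0.0983, 0.2146]
eef_rot: [3.141, -0.001, 1.355]
contact_force: [0.4, 0.3, 0.0]
grip_width: 0.0428
grip_force: 0.0
```

```bash
python3 snap.py wrist w6 160 20 500 280 2.3
```

```text
21.725 [0.5713 0.0983 0.2146] [ 3.1413e+00 -6.0000e-04  1.3551e+00] 0.04280186875997068 0.0
```

View pics/w6.png

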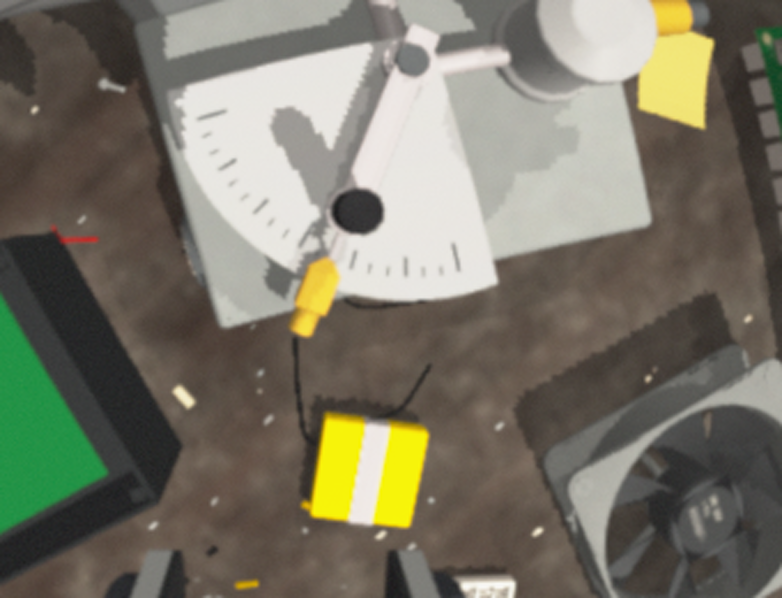

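The lever's nose, at (332,256), now points at the mark's tip at (325,259). I'll check the angle numerically.

Run:
```python
from h import *
c=np.load("pics/w6.npy",allow_pickle=True).item(); c["fish"]=1
A=lambda u,v:(160+u/2.3,20+v/2.3)
piv=plane(c,[A(413,60)],.084)[0,:2]
pts={"mark in":(A(326,259),.073),"mark out":(A(301,330),.073),"nose":(A(332,256),.078),"knobtop":(A(358,211),.117),"bar near knob":(A(369,172),.081)}
print(piv)
for n,(uv,z) in pts.items():
    d=plane(c,[uv],z)[0,:2]-piv; print(n,np.degrees(np.arctan2(-d[0],-d[1])).round(2),np.hypot(*d).round(4))
```

```text
[0.64563673 0.22037074]
mark in 34.45 0.0813
mark out 33.59 0.1101
nose 33.55 0.0792
knobtop 34.33 0.0614
bar near knob 32.54 0.0451
```

```bash
python3 -c "
from bench import r
print(r.job_done())"
```

```text
the job is handed in; nothing more can be done
None
```

I handed the job in at about 22 s of the allowed 67 s. The closed pack is lid up in the chamber behind the flap, which hung shut in the last view I had of it. The purge lever points at the set mark to within about 1° by my measurement, the hand is clear, and the judging result was not shown.

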